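# Set the polarizer and the iris levers to their scale marks

## Robot

A 7-joint arm with a two-finger parallel gripper is mounted at the origin on the work surface. World frame = base frame: x ahead of the robot, y to its left, z up, the work surface at z = 0. Lengths are in m, angles in rad, forces in N, time in s.
With the tool pointing down it reaches from about 0.425 to 0.8 m from the base axis. Payload 8.3 kg.
Tool frame: the origin (TCP) lies on the centre line of the jaws, within the pads' length; the fingertips stand 11 mm ahead of it and the grasp point (between the pads) lies 8 mm behind it; z points along the fingers, y is the line along which they close (so a half turn about z gives the same grasp; the last joint's range is limited). The gripper opens to 85 mm and grips with 20 to 120 N. Pads are 22 mm wide; open, the fingers measure 114 mm over their backs; the gripper's body (76 mm by 85 mm) begins 54 mm behind the grasp point. The pads swing forward as they close: fully open they stand 13 mm farther back than shut.
Start: joints at [-1.383, 0.383, 0.016, 1.37, -0.006, 1.388, -0.046], TCP at [0.155, 0.605, 0.242] pointing down, gripper open.
Joint ranges: [-2.95, 2.95], [-0.25, 2.06], [-1.52, 1.56], [0.18, 2.33], [-1.44, 4.58], [0.02, 2.06], [-3.01, 3.01]. Speed limits (rad/s): [2.39, 2.39, 3.01, 3.01, 3.14, 3.14, 3.14].

## Interface

Orientations are given as [roll, pitch, yaw] about the fixed x, y, z axes, in that order (R = Rz(yaw) Ry(pitch) Rx(roll)).
In Python, from cell import ctrl, effector, kin, optics, job, monitor gives the robot as it stands. Calls block until the motion is done:
- ctrl.move_ptp(position, orientation): joint-space move of the TCP to a pose.
- ctrl.line_to(position, rot=None, max_speed=0.15): straight line of the TCP; rot=None keeps the orientation; max_speed is the mean speed in m/s.
- ctrl.set_joints(angles): joint-space move.
- effector.grip(opening, force=None): finger opening in m; force is the grip in N (None keeps the last); returns when the fingers have stopped.
- ctrl.sleep(seconds).
- kin.ik(position, orientation): joint angles nearest the present ones, or None.
- optics.grab_frame(name): name is "side" or "top"; returns the picture (400x640x3 uint8, red, green, blue); there is no depth.
- optics.calibration(name): a dict with "K" (3x3 intrinsics, pixels), "world_from_camera" (4x4, takes a point from camera to world coordinates). Camera axes: x right, y up, looking along -z (the intrinsics and any distortion apply to the point x, -y, -z); pixel columns grow to the right and rows downward; lengths in m; the calibration is good to about 2 mm. A picture is of the moment at which its call begins. calibration takes no time and is no camera call.
A pose or a line that the arm cannot do raises ctrl.Unreachable and nothing moves.
- job.hand_in(): hands the job in; it is judged then, once.
Trained networks look in the newest picture that a camera, given by its name, has taken for a name from the list of things; names that differ only in an ending like _2 or _b are one class to them, and where a whole thing is asked for, a point or a joint stands for the part that bears it (a point fixed in the world has none). Each returns a list of dicts, best first, with "confidence" (0 to 1); they miss things now and then, are a little off and sometimes report something else, mostly with a low value. They report only what shows in the picture. A call takes as long as a camera call. They do not tell look-alikes from the thing itself.
- optics.find_in(camera, query): "position" ([x, y, z] in m, in world coordinates, good to about 4 mm: the middle of the surface that is visible of it).
- optics.mark_of(camera, query): "position" ([x, y, z] in m, in world coordinates, good to about 4 mm: a listed point, or the origin of a listed thing).
Readings, each from a call of its own:
- monitor.current_t(): time.
- monitor.current_joints(): joint angles.
- monitor.current_joint_vel(): joint speeds.
- monitor.current_effort(): joint torques, N m.
- monitor.current_tool_pos(): TCP position.
- monitor.current_tool_rot(): TCP orientation.
- monitor.current_force(): force on the tool from outside, world axes, zero at the start.
- monitor.current_ft_torque(): the same for the moment, N m.
- monitor.current_finger_gap(): finger opening in m.
- monitor.current_gripper_force(): force on a finger pad.
Only numpy, scipy, OpenCV 4.12 (cv2) and the standard library are available. Lean on these libraries where they do the work, as an engineer would, in place of code of your own. Each camera call takes 0.05 s, during which the arm holds its last target. There are 200 camera calls.

## Task

Set up the light on this optics bench: push the black-knobbed lever of the dark polarizer ring round until the lever lies over the middle of the red mark on its scale, and push the steel-knobbed lever of the bright iris ring round until it lies over the middle of its yellow mark, in either order. Push the levers gently with the fingertips, without pinching them, and take the hand away when both are set. The filter stays seated in the polarizer ring, and everything else on the table stays where it stands.

Things in the scene. Friction and masses are not known exactly. Their poses are not given: they have to be found in the camera images.
- pol_hub (a point): polarizer: the point on the vertical turning axis of the ring, 30 mm above the table. The mount is a fixed white round base (200 mm across, 16 mm high) with a black scale disc on top (white ticks, top 18 mm above the table); a dark steel knurled ring, with a loose filter in its seat, (124 mm across, from 18 to 38 mm above the table) turns on it. Site axes: z up, x the mount's own yaw direction; the lever at joint 0 lies along -x.
- pol_knob (a point): Centre of the upright black knob at the outer end of the polarizer lever: a round post 14 mm in diameter, standing from 25 to 71 mm above the table, 115 mm from the turning axis; this point is 48 mm above the table. The lever is a flat steel arm 6 mm wide and 6 mm high (26 to 32 mm above the table) running straight out from the ring to the knob. Nothing lies beneath the knob but the bare table.
- pol_index (a point): Point on the centre line of the polarizer lever arm, on its top face (32 mm above the table), 88 mm from the turning axis: the reading point that must come over the mark.
- pol_mark (a point): Middle of the red mark painted on the scale disc of the polarizer mount: 14 mm wide along the arc, 18 mm long radially, 88 mm from the turning axis, flat (19 mm above the table); the lever arm passes 7 mm above it. It does not move during the task; where it lies on the scale differs each time.
- pol_ring (a joint): Angle of the polarizer ring and its lever in rad, counter-clockwise positive seen from above, stops at -1.3 and +1.3; at 0 the lever points along -x of pol_hub. Friction (about 1.3 N at the knob) keeps it where it is left; no spring. It starts on the negative side of the mark's angle, 0.5 to 1.6 rad away.
- iris_hub (a point): iris: the point on the vertical turning axis of the ring, 30 mm above the table. The mount is a fixed white round base (200 mm across, 16 mm high) with a black scale disc on top (white ticks, top 18 mm above the table); a bright aluminium knurled ring with iris leaves inside (124 mm across, from 18 to 38 mm above the table) turns on it. Site axes: z up, x the mount's own yaw direction; the lever at joint 0 lies along -x.
- iris_knob (a point): Centre of the upright bright steel knob at the outer end of the iris lever: a round post 14 mm in diameter, standing from 25 to 71 mm above the table, 115 mm from the turning axis; this point is 48 mm above the table. The lever is a flat steel arm 6 mm wide and 6 mm high (26 to 32 mm above the table) running straight out from the ring to the knob. Nothing lies beneath the knob but the bare table.
- iris_index (a point): Point on the centre line of the iris lever arm, on its top face (32 mm above the table), 88 mm from the turning axis: the reading point that must come over the mark.
- iris_mark (a point): Middle of the yellow mark painted on the scale disc of the iris mount: 14 mm wide along the arc, 18 mm long radially, 88 mm from the turning axis, flat (19 mm above the table); the lever arm passes 7 mm above it. It does not move during the task; where it lies on the scale differs each time.
- iris_ring (a joint): Angle of the iris ring and its lever in rad, counter-clockwise positive seen from above, stops at -1.3 and +1.3; at 0 the lever points along -x of iris_hub. Friction (about 1.3 N at the knob) keeps it where it is left; no spring. It starts on the positive side of the mark's angle, 0.5 to 1.6 rad away.
- filter_center (a point): Middle of the loose filter that lies in the seat of the polarizer ring: a black disc 68 mm across and 7 mm thick with a green glass face and an upright black tab 10 x 18 mm, top 57 mm above the table. The seat is 76 mm across and 10 mm deep, its floor 28 mm above the table; this point is 14 mm above the filter's underside. Never to be lifted out.
- spare_filter: Bystander, loose: a spare filter, black disc 68 mm across with an upright tab, 29 mm high overall. Origin at the centre of its underside.
- cap: Bystander, loose: flat black lens cap, 54 mm across, 14 mm high. Origin at the centre of its underside.
- objective: Bystander, loose: steel microscope objective with a blue band, 34 mm across, 46 mm high, upright. Origin at the centre of its underside.
- bottle: Bystander, loose: white bottle of lens cleaner with a blue cap, 44 mm across, 80 mm high. Origin at the centre of its underside.
- driver: Bystander, loose: screwdriver 150 mm long lying flat, roughly along y. Origin near its middle.
- slide_box: Bystander, loose: blue box of slides, 85 x 95 x 32 mm. Origin at the centre of its underside.
- eyepiece: Bystander, loose: black eyepiece with an aluminium band, 38 mm across, 56 mm high, upright. Origin at the centre of its underside.
Not all that is in view belongs to the job. Leave any purple or turquoise look-alike of the part that bears pol_hub alone.

How it is judged:
By the outcome, as a careful person would: the job done as asked, in the order asked, and still so for the second after the job is handed in, with the robot touching nothing.
It also fails if it takes over 67 s, if anything falls off the work surface, if the arm or the gripper's body presses on something with over 40 N, if the wrist force passes 120 N, or if a joint passes its speed limit or range.

## Working session

There is one attempt and no reset: what is moved stays moved. The work goes in short steps, each a Python script; the robot and the scene stay as the last script left them, time stands still between calls to the robot, and variables do not carry over. Pictures are saved under pics/ and viewed, at most 10 in all, crops included, and the job is handed in when it is done.

```bash
mkdir -p pics; python3 - <<'E'
from cell import *
import cv2
for c in ("top","side"):
    im=optics.grab_frame(c); cv2.imwrite(f"pics/{c}0.png",im[:,:,::-1])
    k=optics.calibration(c); print(c,k)
    for q in ["pol_hub","pol_knob","pol_index","pol_mark","iris_hub","iris_knob","iris_index","iris_mark"]:
        print(q,[(d['position'] if not hasattr(d['position'],'round') else d['position'].round(3).tolist(),round(d['confidence'],2)) for d in optics.mark_of(c,q)][:4])
print(monitor.current_t(),monitor.current_tool_rot())
E
```

```text
top {'K': array([[370.43093284,   0.        , 323.20552568],
       [  0.        , 370.43093284, 199.76068518],
       [  0.        ,   0.        ,   1.        ]]), 'world_from_camera': array([[ 2.71539031e-02,  9.97470119e-01, -6.56964794e-02,
         4.99476757e-01],
       [-9.99627635e-01,  2.72722073e-02,  9.04460706e-04,
        -1.01190082e-01],
       [ 2.69386053e-03,  6.56474567e-02,  9.97839243e-01,
         1.22687817e+00],
       [ 0.00000000e+00,  0.00000000e+00,  0.00000000e+00,
         1.00000000e+00]])}
pol_hub [([0.6124, -0.2323, 0.0294], 0.95), ([0.3591, -0.6574, 0.0311], 0.85), ([0.3822, 0.1943, 0.0294], 0.62)]
pol_knob [([0.511, -0.167, 0.0527], 0.82), ([0.2689, 0.2439, 0.0511], 0.81), ([0.2514, -0.6254, 0.0521], 0.75)]
pol_index [([0.5406, -0.1818, 0.0315], 0.86), ([0.3005, 0.2307, 0.0314], 0.84), ([0.2732, -0.6329, 0.0271], 0.71)]
pol_mark [([0.5113, -0.1696, 0.0512], 0.75), ([0.5711, 0.1742, 0.0344], 0.68), ([0.5295, -0.2408, 0.0224], 0.55)]
iris_hub [([0.6426, 0.2295, 0.0291], 0.79)]
iris_knob [([0.5523, 0.1588, 0.0453], 0.61), ([0.6116, -0.2307, 0.0307], 0
[... 408 characters left out ...]
   [ 0.01330732,  0.75882494,  0.65115867,  1.14945819],
       [ 0.        ,  0.        ,  0.        ,  1.        ]])}
pol_hub [([0.6137, -0.2354, 0.0306], 0.78), ([0.3783, 0.1987, 0.0297], 0.75), ([0.3544, -0.6597, 0.0303], 0.72)]
pol_knob [([0.5162, -0.1746, 0.048], 0.87), ([0.2515, -0.6303, 0.0525], 0.6), ([0.4328, -0.4686, 0.003], 0.46), ([0.67, 0.0095, 0.0004], 0.42)]
pol_index [([0.2769, -0.6388, 0.0305], 0.98), ([0.295, 0.2363, 0.0325], 0.91), ([0.5342, -0.1862, 0.0286], 0.74)]
pol_mark []
iris_hub [([0.639, 0.2347, 0.0323], 0.8)]
iris_knob [([0.5514, 0.1568, 0.0484], 0.6)]
iris_index [([0.5746, 0.1801, 0.031], 0.96)]
iris_mark []
0.9 [-3.14147735e+00 -4.91746178e-05  2.89086312e+00]
```

```bash
python3 - <<'E'
import cv2
a=cv2.imread("pics/top0.png");cv2.imwrite("pics/top0b.png",cv2.resize(a,(800,500),interpolation=cv2.INTER_CUBIC))
E
```

```text
(no output)
```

View pics/top0b.png

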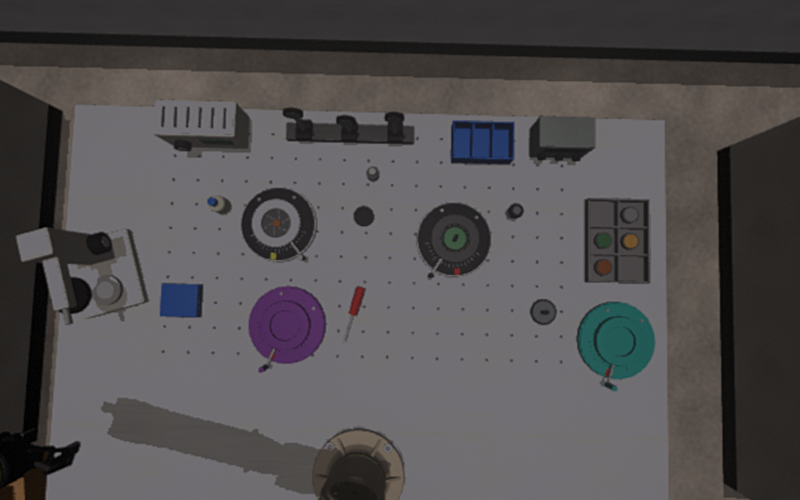

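View pics/side0.png

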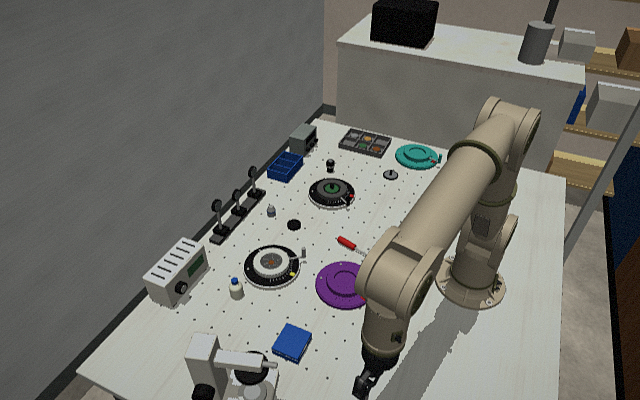

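```bash
cat > h.py <<'E'
from cell import *
import cv2, numpy as np
C={c:optics.calibration(c) for c in("top","side")}
def back(c,uv,z):
    K,T=C[c]["K"],C[c]["world_from_camera"]
    d=T[:3,:3]@np.array([(uv[0]-K[0,2])/K[0,0],-(uv[1]-K[1,2])/K[1,1],-1])
    o=T[:3,3]; return o+d*(z-o[2])/d[2]
def proj(c,p):
    K,T=C[c]["K"],C[c]["world_from_camera"]
    q=T[:3,:3].T@(np.asarray(p)-T[:3,3]); return np.array([K[0,2]+K[0,0]*q[0]/-q[2],K[1,2]-K[1,1]*q[1]/-q[2]])
def colmark(c,im,hub,col):
    """weighted centroid of red/yellow mark near radius 88 mm"""
    f=im.astype(float); r,g,b=f[...,0],f[...,1],f[...,2]
    w=np.clip(r-np.maximum(g,b)-15,0,None) if col=="red" else np.clip(np.minimum(r,g)-b-15,0,None)
    yy,xx=np.mgrid[:400,:640]; u=proj(c,[*hub[:2],.019]); w=w*(np.hypot(xx-u[0],yy-u[1])<42)*(np.hypot(xx-u[0],yy-u[1])>17)
    return np.array([(w*xx).sum(),(w*yy).sum()])/w.sum(),(w>0).sum()
E
python3 - <<'E'
from h import *
H={"red":(.613,-.2335),"yellow":(.641,.232)}
ims={c:cv2.imread(f"pics/{c}0.png")[:,:,::-1] for c in("top","side")}
for col in H:
  for c in ims:
    uv,n=colmark(c,ims[c],H[col],col); p=back(c,uv,.019); d=p[:2]-H[col]
    print(col,c,uv.round(1),n,p.round(4),"r",np.hypot(*d).round(4),"ang",np.degrees(np.arctan2(*d[::-1])).round(1))
t=[]
for col in H:
    u=proj("top",[*H[col],.03]).astype(int); t.append(cv2.resize(ims["top"][u[1]-36:u[1]+36,u[0]-36:u[0]+36],(400,400),interpolation=cv2.INTER_CUBIC)); print(u)
cv2.imwrite("pics/crop1.png",np.clip(np.hstack(t)[:,:,::-1].astype(float)*1.6,0,255))
E
```

```text
red top [365.2 216.8] 30 [ 0.5271 -0.2405  0.019 ] r 0.0862 ang -175.3
red side [351.1 195.3] 17 [ 0.5273 -0.24    0.019 ] r 0.0859 ang -175.7
yellow top [218.1 204.4] 30 [0.5543 0.2401 0.019 ] r 0.0871 ang 174.7
yellow side [288.5 274.3] 57 [0.5648 0.2478 0.019 ] r 0.0778 ang 168.3
[363 190]
[220 177][ WARN:0@0.079] global loadsave.cpp:1063 imwrite_ Unsupported depth image for selected encoder is fallbacked to CV_8U.
```

View pics/crop1.png

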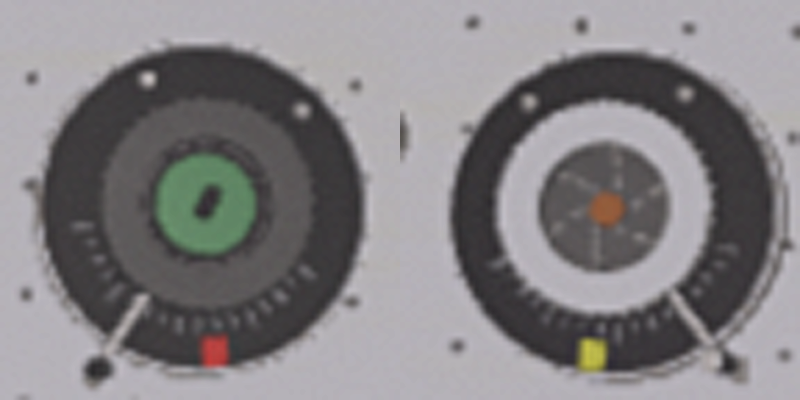

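```bash
cat >> h.py <<'E'
S={"pol":dict(hub=(.613,-.2335),s=+1,col="red"),"iris":dict(hub=(.641,.232),s=-1,col="yellow")}
def pose(n,phi,back,z,off=.018):
    h=np.array(S[n]["hub"]); s=S[n]["s"]; u=np.array([np.cos(phi),np.sin(phi)]); t=s*np.array([-u[1],u[0]])
    p=h+.115*u-t*(off+back); yaw=np.arctan2(t[1],t[0])+S[n].get("flip",0)
    return np.array([*p,z]),[np.pi,0,(yaw+np.pi)%(2*np.pi)-np.pi]
E
python3 - <<'E'
from h import *
im=cv2.imread("pics/top0.png")
for n,d in S.items():
    u=proj("top",[*d["hub"],.018]); x0,y0=(u-45).astype(int)
    g=cv2.resize(cv2.cvtColor(im[y0:y0+90,x0:x0+90],cv2.COLOR_BGR2GRAY),None,fx=4,fy=4,interpolation=cv2.INTER_CUBIC)
    _,b=cv2.threshold(g,0,255,cv2.THRESH_OTSU+cv2.THRESH_BINARY_INV)
    b=cv2.morphologyEx(b,cv2.MORPH_OPEN,cv2.getStructuringElement(2,(41,41)))
    c=max(cv2.findContours(b,0,1)[0],key=cv2.contourArea); e=cv2.fitEllipse(cv2.convexHull(c))
    uv=np.array(e[0])/4+[x0-.375,y0-.375]; print(n,e[1],back("top",uv,.018).round(4))
    for fl in (0,np.pi):
        d["flip"]=fl
        for deg in (140,180,215): print(fl,deg,np.round(kin.ik(*pose(n,np.radians(deg),.03,.06)),2))
E
```

```text
pol (231.7629852294922, 235.02468872070312) [ 0.6119 -0.2318  0.018 ]
0 140 [-0.49  0.56  0.86  1.77 -0.49  1.04  3.  ]
0 180 [-0.65  0.82  1.36  1.88 -0.87  1.2  -2.13]
0 215 [-0.48  0.87  1.35  1.82 -0.91  1.25 -1.38]
3.141592653589793 140 [-0.48  0.56  0.85  1.77 -0.48  1.03 -0.15]
3.141592653589793 180 [-0.25  0.41  0.67  1.87 -0.31  0.96  0.56]
3.141592653589793 215 [-0.11  0.47  0.68  1.81 -0.35  0.99  1.33]
iris (84.6360855102539, 166.52552795410156) [0.6439 0.1716 0.018 ]
0 140 [-0.93  0.5   0.52  1.71 -0.28  1.01 -1.01]
0 180 [-0.8   0.44  0.51  1.8  -0.25  0.97 -0.19]
0 215 [-0.67  0.5   0.52  1.71 -0.28  1.01  0.56]
3.141592653589793 140 [-0.63  0.46  0.13  1.7  -0.07  0.99  1.97]
3.141592653589793 180 [-0.51  0.4   0.14  1.78 -0.07  0.96  2.8 ]
3.141592653589793 215 [-1.13  0.94  1.35  1.73 -0.96  1.3  -2.09]
```

```bash
cat >> h.py <<'E'
S["pol"].update(hub=(.612,-.2328),flip=np.pi)
def push(n,phi0,phi1,off=.018,start=.025,speed=.06):
    s=S[n]["s"]; 
    ctrl.move_ptp(*pose(n,phi0,start,.16,off))
    p,r=pose(n,phi0,start,.06,off); ctrl.line_to(p,r,max_speed=.15)
    p,r=pose(n,phi0,.006,.06,off); ctrl.line_to(p,r,max_speed=.1)
    k=max(1,int(np.ceil(abs(phi1-phi0)/.16)))
    for a in np.linspace(phi0,phi1,k+1)[0 if k==1 else 1:]:
        p,r=pose(n,a,0,.06,off); ctrl.line_to(p,r,max_speed=speed); 
        print(n,np.degrees(a).round(1),np.round(monitor.current_force(),1),np.round(monitor.current_t(),1))
    p,r=pose(n,phi1,.02,.06,off); ctrl.line_to(p,r,max_speed=.12)
    p,r=pose(n,phi1,.02,.16,off); ctrl.line_to(p,r,max_speed=.25)
E
python3 - <<'E'
from h import *
effector.grip(0.0,20)
push("iris",np.radians(219),np.radians(174.7+4))
push("pol",np.radians(147),np.radians(184.7-4))
im=optics.grab_frame("top");cv2.imwrite("pics/top1.png",im[:,:,::-1]); print(monitor.current_t())
E
```

```text
iris 210.9 [ 0.9 -0.5  0.1] 5.6
iris 202.9 [ 0.5 -0.4  0.7] 6.1
iris 194.8 [-0.6  0.2 -0.1] 6.5
iris 186.8 [-0.   0.6  0.1] 6.9
iris 178.7 [-0.3 -0.2 -0.3] 7.4
pol 155.4 [ 1.2  0.5 -0.1] 11.2
pol 163.8 [-0.4 -0.   0. ] 11.6
pol 172.3 [ 0.6  0.1 -0.1] 12.0
pol 180.7 [ 0.2 -0.4  0.2] 12.5
13.375
```

```bash
cat >> h.py <<'E'
def crop(im,name,c="top",hw=36):
    t=[]
    for n in S:
        u=proj(c,[*S[n]["hub"],.03]).astype(int); a=im[u[1]-hw:u[1]+hw,u[0]-hw:u[0]+hw]
        t.append(cv2.resize(a,(400,400),interpolation=cv2.INTER_CUBIC))
    cv2.imwrite(name,np.clip(np.hstack(t)[:,:,::-1].astype(float)*1.6,0,255).astype(np.uint8))
E
python3 - <<'E'
from h import *
crop(cv2.imread("pics/top1.png")[:,:,::-1],"pics/crop2.png")
E
```

```text
(no output)
```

View pics/crop2.png

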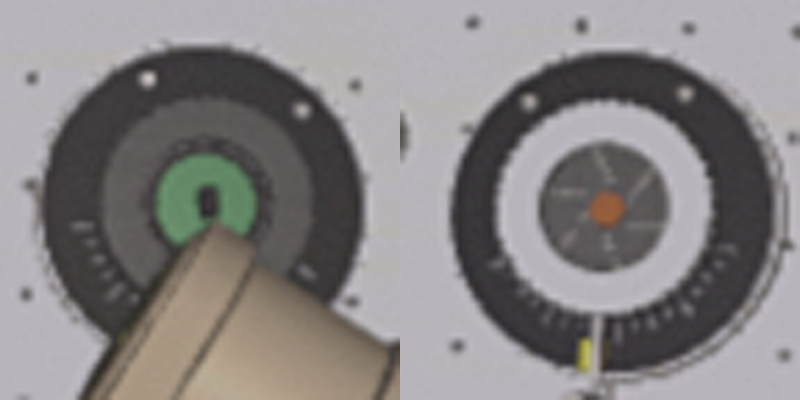

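```bash
cat >> h.py <<'E'
MK={"pol":(.5271,-.2405),"iris":(.5543,.2401)}
def armang(n,im,c="top"):
    h=S[n]["hub"]; g=im.min(2).astype(np.float32); A=np.radians(np.arange(125,235,.25)); R=np.arange(.074,.098,.002)
    P=np.array([[proj(c,[h[0]+r*np.cos(a),h[1]+r*np.sin(a),.032]) for r in R] for a in A],np.float32)
    v=cv2.remap(g,P[...,0],P[...,1],cv2.INTER_LINEAR).mean(1); k=v.argmax(); sl=slice(max(0,k-16),k+17)
    w=np.clip(v[sl]-np.median(v)-.3*(v[k]-np.median(v)),0,None); m=np.arctan2(MK[n][1]-h[1],MK[n][0]-h[0])%(2*np.pi)
    a=(w*A[sl]).sum()/w.sum(); d=(m-a)
    print(n,c,"arm",np.degrees(a).round(2),"mark",np.degrees(m).round(2),"to go deg",np.degrees(d).round(2),"mm@88",(d*88).round(2),"peak",v[k].round(),np.median(v).round()); return a,m
E
python3 - <<'E'
from h import *
ctrl.move_ptp([.43,-.02,.25],[np.pi,0,1.57])
for c in("top","side"):
    im=optics.grab_frame(c);cv2.imwrite(f"pics/{c}2.png",im[:,:,::-1])
    if c=="top": crop(im,"pics/crop3.png")
    for n in S:
        armang(n,im,c)
        for q in("_knob","_index"): print(n,q,[np.round(d["position"],4).tolist() for d in optics.mark_of(c,n+q) if np.hypot(*(np.array(d["position"][:2])-S[n]["hub"]))<.14])
a0=cv2.imread("pics/top0.png")[:,:,::-1]
for n in S: armang(n,a0)
print(monitor.current_t())
E
```

```text
pol top arm 180.4 mark 185.18 to go deg 4.78 mm@88 7.35 peak 94.0 48.0
pol _knob [[0.4938, -0.23, 0.0517]]
pol _index [[0.5293, -0.2351, 0.034]]
iris top arm 177.95 mark 174.66 to go deg -3.29 mm@88 -5.05 peak 94.0 43.0
iris _knob [[0.526, 0.2337, 0.046]]
iris _index [[0.5529, 0.2351, 0.0322]]
pol side arm 231.23 mark 185.18 to go deg -46.05 mm@88 -70.73 peak 130.0 44.0
pol _knob [[0.4999, -0.2367, 0.0497]]
pol _index [[0.5233, -0.2321, 0.03]]
iris side arm 177.2 mark 174.66 to go deg -2.53 mm@88 -3.89 peak 122.0 36.0
iris _knob [[0.5272, 0.2374, 0.0477]]
iris _index [[0.5529, 0.2368, 0.0319]]
pol top arm 147.17 mark 185.18 to go deg 38.01 mm@88 58.39 peak 97.0 48.0
iris top arm 218.84 mark 174.66 to go deg -44.17 mm@88 -67.85 peak 94.0 43.0
14.725
```

View pics/crop3.png

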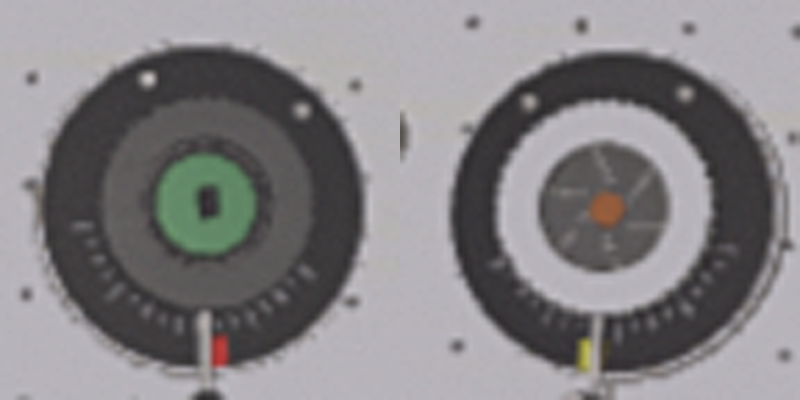

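```bash
python3 - <<'E'
from h import *
push("pol",np.radians(180.4),np.radians(185.5),speed=.03)
push("iris",np.radians(178.2),np.radians(175.4),speed=.03)
ctrl.move_ptp([.43,-.02,.25],[np.pi,0,1.57])
im=optics.grab_frame("top"); crop(im,"pics/crop4.png"); si=optics.grab_frame("side")
for n in S: armang(n,im)
armang("iris",si,"side")
u=[proj("side",[*S[n]["hub"],.03]).astype(int) for n in S]
crop(si,"pics/side4.png","side")
print(monitor.current_t())
E
```

```text
pol 180.4 [-0.2  0.7  0.1] 17.1
pol 185.5 [-0.8  0.5 -0.1] 17.6
iris 178.2 [-0.5 -0.3  0.7] 21.4
iris 175.4 [-0.3  0.1  0.6] 21.8
pol top arm 185.12 mark 185.18 to go deg 0.06 mm@88 0.09 peak 97.0 48.0
iris top arm 175.03 mark 174.66 to go deg -0.36 mm@88 -0.56 peak 92.0 43.0
iris side arm 174.32 mark 174.66 to go deg 0.34 mm@88 0.53 peak 132.0 38.0
23.7333
```

View pics/crop4.png

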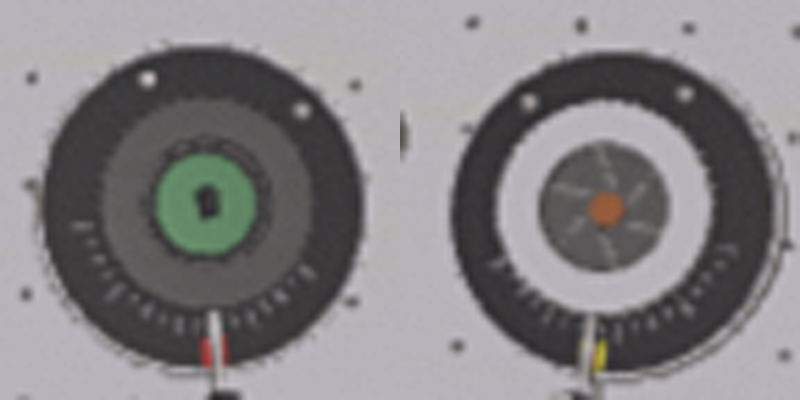

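View pics/side4.png

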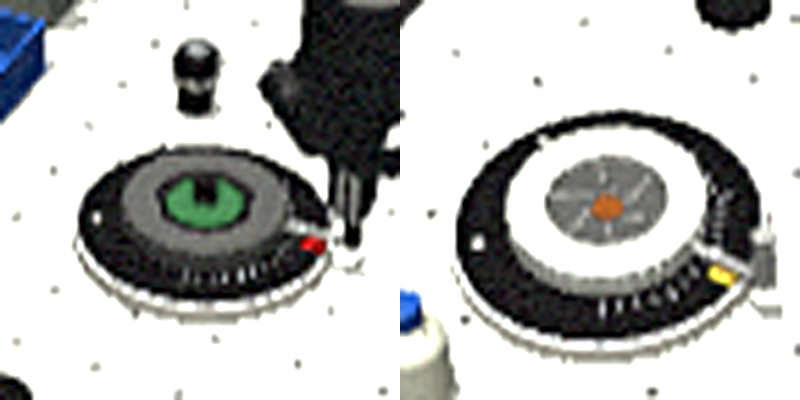

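```bash
python3 -c "
from cell import *
print(job.hand_in())"
```

```text
the job is handed in; nothing more can be done
None
```

Both levers are set and the job is handed in: by the top camera, the polarizer lever is about 0.1 mm from the middle of the red mark and the iris lever about 0.6 mm from the middle of the yellow mark, with the filter still seated, the hand clear, and 23.7 s used at the last reading.

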